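# Stack the water pot and lock the keeper knob

## Task

Nest the blue water pot fully down into the yellow pot that stands in the dock, without dropping it. Then turn the black keeper knob clockwise, past its stiff point, until it clicks over, so that the orange keeper arm lies over the stack and stays there. Work it by the knob, not by pushing the thin orange arm, and leave the tub, the jar and the brush alone.

Things in the scene. Friction and masses are not known exactly. Their poses are not given: they have to be found in the camera images.
- pot_blue: Loose blue open water pot, 90 mm high, 0.09 kg, upright on the table. Origin: centre of its underside, z up. Foot diameter 36 tapering to 53 at height 52; from 50 to 90 mm a straight collar of diameter 64 (mouth 57), the part to grip. Nested, the collar's underside rests on the lower pot's rim: its origin is 40 mm above the lower pot's and its collar wholly above that rim.
- pot_yellow: Yellow pot of the same shape and size (mouth diameter 57 mm, rim 90 mm above its origin), loose, standing upright in the dock's socket. Origin at the centre of its underside, z up.
- dock: Fixed wooden board 240 x 100 x 12 mm, origin at the centre of its underside, x along its length, z up. A low socket ring (outer diameter 58, 10 mm high) holding the yellow pot is at x = -60 mm; a grey housing (88 x 80 mm, top 62 mm above the table) and above it an upright aluminium post (diameter 28) with the keeper knob on top is at x = +60 mm.
- dock_seat (a point): Centre of the socket, on the board's upper face (12 mm above the table), where the origin of the yellow pot belongs.
- keeper (a joint): Knob angle, rad, growing clockwise seen from above, 0 to 2.5; starts at 0. Light friction; it stays where left up to about 1.3. From there a detent resists (up to 0.35 N m) and pushes it back if let go. Stiff point at about 1.95; beyond it the knob snaps to its home stop at 2.5, the arm pointing at the socket. Most wrists need a regrasp.
- keeper_grip (a point): On the knob's axis at mid height of its black grip bar, 173 mm above the table; turns with the knob. Bar 76 mm long (this point's x), 16 mm thick (y), 30 mm high (158 to 188 mm above the table): pinch it across the 16 mm. White mark on its top at the arm's side (+x). Below it: a hub disc of diameter 44, 10 mm high, and the arm.
- keeper_tip (a point): Centre of the underside of the disc (diameter 48) that ends the thin orange keeper arm, 120 mm from the knob's axis and 148 mm above the table. The arm, 18 mm wide and 5 mm thick, is fixed under the bar along its +x, turns with the knob and reaches 144 mm from its axis. It passes 6 mm over the rim of a well nested stack (rim 142 mm above the table).
- tub: Bystander: white paint tub with yellow band and green lid, diameter 102, 100 mm high, origin at the centre of its underside.
- jar: Bystander: red paint jar, diameter 60, 85 mm high, origin at the centre of its underside.
- brush: Bystander: flat brush 190 mm long lying on the table, origin at the middle of its underside.
There are look-alikes about, which are no part of the job. Of the things like the pot_yellow, leave any that is grey or pink; of the rest the smaller one is meant.

How it is judged:
On the way, in this order (a step that is already met when the one before it is completed fails the run):
1. the blue pot is nested fully down in the yellow pot and let go, with the keeper not yet past its stiff point (horizontal distance between pot_blue and pot_yellow below 0.006 m and z of pot_blue in the frame of pot_yellow between 0.034 and 0.045 m and angle between each of pot_blue, pot_yellow's own z axis and vertical below 0.12 rad and horizontal distance between pot_yellow and dock_seat below 0.006 m and z of pot_yellow in the frame of dock_seat below 0.006 m and linear speed of each of pot_blue, pot_yellow below 0.02 m/s and contact force between the fingers and pot_blue below 0.05 N and value of joint keeper below 1.9 rad), for 0.2 s.
2. the knob has clicked past its detent (value of joint keeper above 2.3 rad), for 0.2 s.
At the end, for the whole second after the job is handed in: Blue pot upright in the yellow pot (centres within 6 mm, origin 34 to 45 mm above, tilt under 0.12 rad), yellow pot seated in the socket (within 6 mm), keeper clicked home (over 2.3 rad), the arm's disc within 30 mm of the stack's axis, all at rest (horizontal distance between pot_blue and pot_yellow below 0.006 m and z of pot_blue in the frame of pot_yellow between 0.034 and 0.045 m and angle between each of pot_blue, pot_yellow's own z axis and vertical below 0.12 rad and horizontal distance between pot_yellow and dock_seat below 0.006 m and z of pot_yellow in the frame of dock_seat below 0.006 m and linear speed of each of pot_blue, pot_yellow below 0.02 m/s and value of joint keeper above 2.3 rad and horizontal distance between keeper_tip and pot_blue below 0.03 m and velocity of joint keeper between -0.1 and 0.1 rad/s); the robot touches nothing.
It fails at once if the tub, jar or brush is moved by more than 30 mm (distance of any of tub, jar, brush from where it was at the start of the episode above 0.03 m).
It fails at once if the robot pushes the orange arm itself with more than 3 N (contact force between any of the fingers, the arm and keeper_c2 above 3 N or contact force between any of the fingers, the arm and keeper_c3 above 3 N).
It fails at once if the blue pot is dropped (falls free at over 0.7 m/s) (linear speed of pot_blue above 0.7 m/s and contact force between the fingers and pot_blue below 0.05 N).
It also fails if it takes over 64 s, if anything falls off the work surface, if the arm or the gripper's body presses on something with over 40 N, if the wrist force passes 120 N, or if a joint passes its speed limit or range.

## Robot

A 7-joint arm with a two-finger parallel gripper is mounted at the origin on the work surface. World frame = base frame: x ahead of the robot, y to its left, z up, the work surface at z = 0. Lengths are in m, angles in rad, forces in N, time in s.
With the tool pointing down it reaches from about 0.4 to 0.875 m from the base axis. Payload 19.3 kg.
Tool frame: the origin (TCP) lies at the centre of the arm's flange, where the gripper is bolted on; the fingertips stand 173 mm ahead of it and the grasp point (between the pads) lies 155 mm ahead of it; z points along the fingers, y is the line along which they close (so a half turn about z gives the same grasp; the last joint's range is limited). The gripper opens to 85 mm and grips with 20 to 120 N. Pads are 22 mm wide; open, the fingers measure 114 mm over their backs; the gripper's body (76 mm by 85 mm) begins 54 mm behind the grasp point. The pads swing forward as they close: fully open they stand 13 mm farther back than shut.
Start: joints at [-1.272, 0.521, -0.036, 1.599, 0.021, 1.021, -0.113], TCP at [0.225, 0.583, 0.405] pointing down, gripper open.
Joint ranges: [-2.91, 2.91], [-0.3, 2.13], [-1.5, 1.42], [0.17, 2.43], [-1.26, 4.41], [0.16, 1.93], [-2.52, 2.52]. Speed limits (rad/s): [1.89, 1.89, 2.39, 2.39, 3.01, 3.01, 3.01].

## Interface

Orientations are given as a unit quaternion [w, x, y, z].
In Python, from plant import env, read_camera, close_job, trace gives the robot as it stands.
- The arm moves only by the tool carry_out, never from a script. Its argument "targets" is text: rows parted by semicolons, each of 7 numbers parted by spaces: the shift along the world's x, y, z normalised to -1 to 1, where 1 is 3 cm, then the turn, a rotation vector about the world's x, y, z normalised to -1 to 1, where 1 is 8 degrees, then the opening, from -1 (shut) to 1 (fully open). A call has 1 to 20 rows; each row shifts and turns the commanded pose from where the row before left it; what a row does not reach is not made up. A row lasts 1/8 s, in which the tool goes at most 62.5 mm and 10.7 degrees, less where a joint would pass 70% of its speed; a pose out of reach is approached as far as the arm can. A call with a number of a shift or a turn outside -1 to 1 is refused whole. A call with a gripper value outside its range is refused whole. The fingers move at their own pace and stop on an object; "squeeze" is the grip in N (left out, the last holds). Time passes only in rows, so rows that do not move let the fingers close. It gives the time, the measured TCP pose, the force, the opening and the grip force at its end, in the units of the state.
- env.state(): the state, without advancing time (a new reading comes with each control period).
- read_camera(name): name is "scene" or "top" or "wrist"; returns a dict with "image" (400x640x3 uint8, red, green, blue), "depth" (400x640 float32, m along the optical axis (not along the pixel's ray), 0 where there is no reading), "fx", "fy", "cx", "cy" (pixels), "cam_to_world" (4x4, takes a point from camera to world coordinates). Camera axes: x right, y down, z forward; pixel columns grow to the right and rows downward; lengths in m; the calibration is good to about 2 mm. A picture is of the moment at which its call begins.
- close_job(): hands the job in; it is judged then, once.
Trained networks look in a picture, given as the dict that the camera call returned (one of the last four; its "shot" number tells which), for a name from the list of things; names that differ only in an ending like _2 or _b are one class to them, and where a whole thing is asked for, a point or a joint stands for the part that bears it (a point fixed in the world has none). Each returns a list of dicts, best first, with "conf" (0 to 1); they miss things now and then, are a little off and sometimes report something else, mostly with a low value. They report only what shows in the picture. A call takes as long as a camera call. They do not tell look-alikes from the thing itself.
- trace(picture, name): "pixels" (400x640 bool, what is visible of it) and "extent" ([centre column, centre row, width, height] in pixels, round what is visible of it).
The state is a dict: "time_s": time; "joint_pos": joint angles; "qvel": joint speeds; "tau": joint torques, N m; "tool_pos": TCP position; "eef_rot": TCP orientation; "ft_force": force on the tool from outside, world axes, zero at the start; "moment": the same for the moment, N m; "gripper_width": finger opening in m; "gripper_force": force on a finger pad.
Only numpy, scipy, OpenCV 4.12 (cv2) and the standard library are available. Lean on these libraries where they do the work, as an engineer would, in place of code of your own. Each camera call takes 0.05 s, during which the arm holds its last target. There are 200 camera calls.

## Working session

There is one attempt and no reset: what is moved stays moved. The work goes in short steps, Python scripts to look and compute and a tool call to move; the robot and the scene stay as the last step left them, time stands still between calls to the robot, and variables do not carry over. Pictures are saved under pics/ and viewed, at most 10 in all, crops included, and the job is handed in when it is done.

Besides the shell and the picture viewer there is one more tool, called after ">>>" as a command line: name --argument value ..., lists and objects as JSON in quotes. carry_out: Moves the arm, as the interface text tells. Its arguments: {"type":"object","properties":{"targets":{"type":"string"},"squeeze":{"type":"number"}},"required":["targets"]}

```bash
mkdir -p pics; ls; cat > h.py <<'E'
import numpy as np, cv2
from plant import env, read_camera, close_job, trace
def cloud(p):
    d=p["depth"]; v,u=np.indices(d.shape)
    P=np.stack([(u-p["cx"])/p["fx"]*d,(v-p["cy"])/p["fy"]*d,d,np.ones_like(d)],-1)
    W=(P@np.asarray(p["cam_to_world"]).T)[...,:3]; W[d<=0]=np.nan
    return W
def save(p,n): cv2.imwrite("pics/"+n,p["image"][:,:,::-1])
E
python3 - <<'E'
from h import *
ims=[]
for c in ("scene","top"):
    p=read_camera(c); ims.append(p["image"]); W=cloud(p)
    for n in ("pot_blue","pot_yellow","keeper","dock","tub","jar","brush"):
        for r in trace(p,n)[:4]:
            w=W[r["pixels"]]; w=w[~np.isnan(w[:,0])]
            col=p["image"][r["pixels"]].mean(0).astype(int)
            if len(w): print(c,n,round(r["conf"],2),np.round(r["extent"]).tolist(),"min",w.min(0).round(3),"max",w.max(0).round(3),"med",np.median(w,0).round(3),col)
cv2.imwrite("pics/a.png",cv2.cvtColor(ims[0],cv2.COLOR_RGB2BGR))
cv2.imwrite("pics/b.png",cv2.cvtColor(ims[1],cv2.COLOR_RGB2BGR))
s=env.state(); print(s)
E
```

```text
pics
scene pot_blue 0.58 [191.0, 264.0, 32.0, 39.0] min [ 0.362 -0.33  -0.001] max [ 0.506 -0.237  0.094] med [ 0.487 -0.299  0.068] [61 60 87]
scene pot_yellow 0.87 [408.0, 188.0, 28.0, 35.0] min [ 0.428  0.335 -0.001] max [0.543 0.456 0.094] med [0.518 0.359 0.069] [79 71 65]
scene pot_yellow 0.71 [326.0, 222.0, 36.0, 52.0] min [0.389 0.    0.   ] max [0.565 0.198 0.13 ] med [0.533 0.037 0.096] [120  75  80]
scene pot_yellow 0.65 [378.0, 209.0, 30.0, 33.0] min [0.473 0.164 0.001] max [0.591 0.303 0.106] med [0.564 0.19  0.082] [122 101  52]
scene pot_yellow 0.63 [429.0, 240.0, 36.0, 54.0] min [0.591 0.175 0.001] max [0.763 0.32  0.12 ] med [0.726 0.203 0.089] [123 103  54]
scene keeper 0.68 [367.0, 152.0, 20.0, 27.0] min [0.218 0.193 0.   ] max [0.472 0.462 0.192] med [0.44  0.234 0.161] [104  70  50]
scene dock 0.71 [370.0, 191.0, 61.0, 110.0] min [ 0.116  0.078 -0.002] max [0.628 0.56  0.192] med [0.468 0.203 0.027] [116  98  81]
scene tub 0.9 [281.0, 286.0, 48.0, 67.0] min [ 0.494 -0.216  0.001] max [ 0.691 -0.085  0.105] med [ 0.664 -0.177  0.099] [ 87 109  69]
scene jar 0.77 [
[... 1623 characters left out ...]
8755,  0.52144543, -0.03631056,  1.59949029,  0.02123157,
        1.02110202, -0.11280664]), 'qvel': array([-3.54621057e-04, -2.44177430e-05, -5.53457591e-04,  6.77567787e-04,
        1.11764898e-03, -1.60919096e-03, -3.53330748e-04]), 'tau': array([ 2.16436041e-03, -9.26811361e+01,  1.97858088e+00, -3.70229316e+01,
        1.80336175e-02,  2.39049565e-03, -2.73542997e-05]), 'tool_pos': array([0.22533767, 0.5829681 , 0.40466583]), 'eef_rot': array([ 6.95198332e-06,  1.83372894e-01,  9.83043428e-01, -3.06297750e-05]), 'ft_force': array([-0.32902806,  0.48838312,  0.33598577]), 'moment': array([-0.0098103 ,  0.02468837,  0.04676685]), 'gripper_force': 0.0, 'gripper_width': 0.08531090299776728}
```

View pics/a.png

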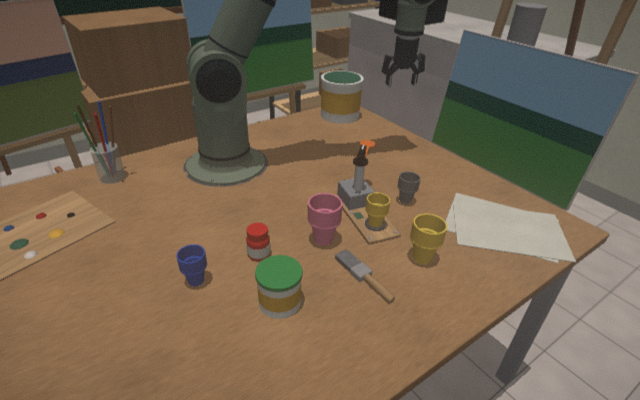

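View pics/b.png

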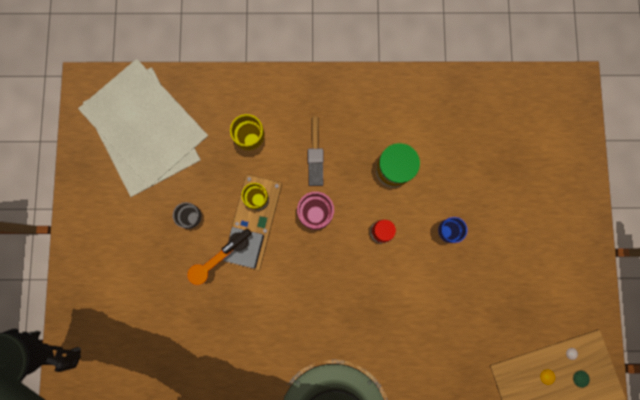

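The scene view shows the blue pot at (192,265), and the dock with the small yellow pot at (378,210). The grey, pink and large yellow look-alikes stand apart. In the top view blue is at (453,230), dock yellow at (255,196), the knob at about (238,241), and the keeper arm tip at (197,274).

```bash
cat >> h.py <<'E'
from scipy.optimize import least_squares
def rim(W,c,z,r=.08,tol=.004):
    m=(np.abs(W[...,2]-z)<tol)&(np.hypot(W[...,0]-c[0],W[...,1]-c[1])<r)
    P=W[m]
    if len(P)<8: return None
    f=least_squares(lambda q:np.hypot(P[:,0]-q[0],P[:,1]-q[1])-q[2],[*np.mean(P[:,:2],0),.03],loss="soft_l1",f_scale=.002)
    return f.x.round(4),len(P),(P[:,:2].min(0)+P[:,:2].max(0))/2
def slab(W,c,z0,z1,r):
    m=(W[...,2]>z0)&(W[...,2]<z1)&(np.hypot(W[...,0]-c[0],W[...,1]-c[1])<r)
    P=W[m]; 
    if len(P)<5: return None
    return cv2.minAreaRect((P[:,:2]*1000).astype(np.float32)),len(P),np.median(P,0)
E
python3 - <<'E'
from h import *
for c in ("top","scene"):
    p=read_camera(c); W=cloud(p); print(c,np.array(p["cam_to_world"])[:3,3],p["fx"])
    print("blue",rim(W,(.475,-.297),.090,.05)); print("yel",rim(W,(.56,.2),.102,.05))
    print("bar",slab(W,(.44,.235),.180,.20,.08))
    print("arm+disc",slab(W,(.40,.28),.143,.158,.2))
    print("disc",slab(W,(.36,.33),.143,.160,.05)); print("housing",slab(W,(.44,.235),.055,.068,.08))
    print("board",slab(W,(.5,.215),.006,.016,.15))
E
```

```text
top [0.39100392 0.04592462 1.28452305] 483.04976724062504
blue (array([ 0.4726, -0.2985,  0.0299]), 111, array([ 0.47250871, -0.29863576]))
yel (array([0.5581, 0.1964, 0.0299]), 119, array([0.55832956, 0.19667801]))
bar (((442.15509033203125, 225.17581176757812), (16.485403060913086, 75.21585083007812), 39.311466217041016), 246, array([0.44204125, 0.22455076, 0.18812608]))
arm+disc (((403.662109375, 274.11492919921875), (47.711212158203125, 161.96221923828125), 40.37343215942383), 582, array([0.37925258, 0.30310126, 0.15343042]))
disc (((366.9617614746094, 313.1966247558594), (47.4604377746582, 57.76736068725586), 12.45090389251709), 388, array([0.36779685, 0.31560485, 0.15327079]))
housing (((431.1528625488281, 228.0961151123047), (80.41952514648438, 87.9861831665039), 75.97052001953125), 711, array([0.41769742, 0.21547065, 0.06216776]))
board (((496.5304870605469, 208.12554931640625), (265.01849365234375, 283.9058532714844), 32.336265563964844), 1627, array([0.51866691, 0.19258433, 0.01196055]))
scene [ 1.1942475  -0.48015484  0.73384501] 410.46812365790544
blue (array([ 0.473 , -0
[... 230 characters left out ...]
7097168), 95, array([0.44925619, 0.22078979, 0.18938465]))
arm+disc (((403.05584716796875, 275.1656494140625), (44.73505401611328, 164.9530029296875), 40.57225799560547), 139, array([0.37945909, 0.30963918, 0.15492809]))
disc (((368.40533447265625, 318.35174560546875), (45.78966522216797, 54.390403747558594), 81.72386169433594), 96, array([0.36763201, 0.31717473, 0.15507396]))
housing (((431.7110290527344, 228.21730041503906), (81.88507080078125, 94.12313079833984), 75.5123291015625), 393, array([0.44647394, 0.21441304, 0.06391028]))
board (((535.2398681640625, 235.66131591796875), (213.44044494628906, 239.48846435546875), 60.90959930419922), 837, array([0.56490109, 0.18331842, 0.01371782]))
```

>>> carry_out --targets "0.7 -0.95 0 0 0 -0.9 1;0.7 -0.95 0 0 0 -0.9 1;0.7 -0.95 0 0 0 -0.9 1;0.7 -0.95 0 0 0 -0.9 1;0.7 -0.95 0 0 0 0 1;0.7 -0.95 0 0 0 0 1;0.7 -0.95 0 0 0 0 1;0.7 -0.95 0 0 0 0 1;0.7 -0.95 0 0 0 0 1;0.7 -0.95 0 0 0 0 1;0.7 -0.95 0 0 0 0 1;0.7 -0.95 0 0 0 0 1;0.7 -0.95 0 0 0 0 1;0.7 -0.95 0 0 0 0 1;0 -1 0 0 0 0 1;0 -1 0 0 0 0 1;0 -1 0 0 0 0 1;0 -1 0 0 0 0 1;0 -1 0 0 0 0 1;0 -1 0 0 0 0 1" --squeeze 30

```text
time_s: 3.4
tool_pos: [0.5193, 0.003, 0.4048]
eef_rot: [0.0, 0.422, 0.907, 0.0]
ft_force: [-0.5, -0.2, 0.2]
gripper_width: 0.0853
gripper_force: 0.0
```

>>> carry_out --targets "-0.14 -0.9 0 0 0 0 1;-0.14 -0.9 0 0 0 0 1;-0.14 -0.9 0 0 0 0 1;-0.14 -0.9 0 0 0 0 1;-0.14 -0.9 0 0 0 0 1;-0.14 -0.9 0 0 0 0 1;-0.14 -0.9 0 0 0 0 1;-0.14 -0.9 0 0 0 0 1;-0.14 -0.9 0 0 0 0 1;-0.14 -0.9 0 0 0 0 1;-0.14 -0.9 0 0 0 0 1;0 -0.15 0 0 0 0 1;0 0 -0.8 0 0 0 1;0 0 -0.8 0 0 0 1;0 0 0 0 0 0 1"

```text
time_s: 5.28
tool_pos: [0.4731, -0.2967, 0.3556]
eef_rot: [-0.001, 0.422, 0.907, 0.0]
ft_force: [-0.5, 0.3, 0.1]
gripper_width: 0.0856
gripper_force: 0.0
```

```bash
python3 - <<'E'
from h import *
p=read_camera("wrist"); W=cloud(p); save(p,"w1.png")
print(rim(W,(.4728,-.298),.09,.05)); s=env.state(); print(s["tool_pos"],s["joint_pos"].round(3))
E
```

```text
(array([ 0.4715, -0.2996,  0.0298]), 1024, array([ 0.47177019, -0.30008018]))
[ 0.47330817 -0.29710974  0.35672615] [ 0.239  0.493  0.299  1.837 -0.188  0.84   1.33 ]
```

View pics/w1.png

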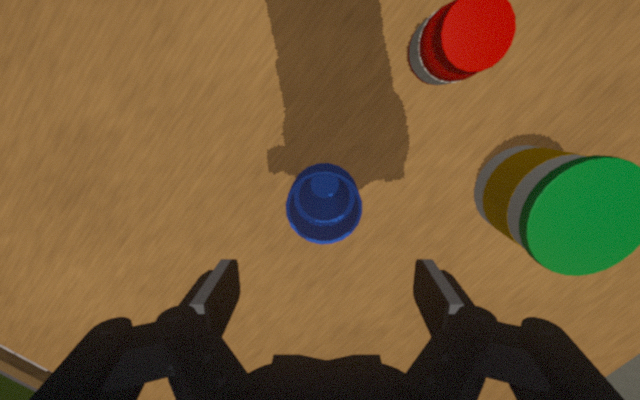

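The wrist view shows the blue pot at (324,203), centred between the fingers, with the jar and tub well clear.

>>> carry_out --targets "-0.03 -0.05 -0.8 0 0 0 1;0 0 -0.8 0 0 0 1;0 0 -0.8 0 0 0 1;0 0 -0.8 0 0 0 1;0 0 -0.8 0 0 0 1;0 0 -0.3 0 0 0 1;0 0 0 0 0 0 1;0 0 0 0 0 0 -1;0 0 0 0 0 0 -1;0 0 0 0 0 0 -1;0 0 0 0 0 0 -1;0 0 0 0 0 0 -1;0 0 0 0 0 0 -1" --squeeze 30

```text
time_s: 6.95
tool_pos: [0.4726, -0.2993, 0.229]
eef_rot: [0.001, 0.422, 0.907, -0.0]
ft_force: [-1.7, 0.7, 9.9]
gripper_width: 0.063
gripper_force: 31.1
```

>>> carry_out --targets "0 0 0.2 0 0 0 -1;0 0 0.4 0 0 0 -1;0 0 0.8 0 0 0 -1;0 0 0.8 0 0 0 -1;0 0 0.8 0 0 0 -1;0 0 0.8 0 0 0 -1;0 0 0.8 0 0 0 -1;0 0 0.8 0 0 0 -1;0 0 0 0 0 0 -1;0 0 0 0 0 0 -1"

```text
time_s: 8.2
tool_pos: [0.4721, -0.2988, 0.3895]
eef_rot: [-0.0, 0.422, 0.907, 0.0]
ft_force: [0.8, -0.3, -1.0]
gripper_width: 0.0631
gripper_force: 33.2
```

```bash
python3 - <<'E'
from h import *
s=env.state(); t=s["tool_pos"]; print(t,s["ft_force"],s["gripper_width"])
for c in ("top","scene","wrist"):
    p=read_camera(c); W=cloud(p)
    for r in trace(p,"pot_blue")[:2]:
        w=W[r["pixels"]]; print(c,r["conf"],np.nanpercentile(w,[2,50,98],axis=0).round(3).tolist())
    print([ (round(z,3),rim(W,t,z,.045,.004)) for z in (t[2]-.145,t[2]-.141,t[2]-.138)])
save(p,"w2.png")
E
```

```text
[ 0.47205641 -0.29881128  0.38950943] [ 0.81659275 -0.29715365 -0.95327493] 0.06311529328559626
top 0.71 [[0.443, -0.316, 0.162], [0.466, -0.3, 0.213], [0.489, -0.266, 0.254]]
[(np.float64(0.245), (array([ 0.476 , -0.3018,  0.0358]), 47, array([ 0.46936179, -0.2889038 ]))), (np.float64(0.249), (array([ 0.4739, -0.2997,  0.0324]), 77, array([ 0.46677945, -0.28961387]))), (np.float64(0.252), (array([ 0.4745, -0.2998,  0.0327]), 78, array([ 0.46677945, -0.28961387])))]
scene 0.92 [[0.441, -0.328, 0.165], [0.488, -0.303, 0.227], [0.504, -0.276, 0.252]]
[(np.float64(0.245), (array([ 0.4736, -0.2968,  0.0308]), 192, array([ 0.47490325, -0.29856204]))), (np.float64(0.249), (array([ 0.4732, -0.297 ,  0.0309]), 228, array([ 0.47391103, -0.29945234]))), (np.float64(0.252), (array([ 0.4729, -0.2967,  0.0315]), 177, array([ 0.47401254, -0.29889944])))]
wrist 0.74 [[0.44, -0.328, 0.17], [0.479, -0.309, 0.23], [0.5, -0.268, 0.25]]
[(np.float64(0.245), (array([ 0.4701, -0.2978,  0.0302]), 3896, array([ 0.46842993, -0.2983953 ]))), (np.float64(0.249), (array([ 0.4705, -0.2984,  0.0301]), 5426, array([ 0.46834479, -0.29830507]))), (np.float64(0.252), (array([ 0.4708, -0.2988,  0.0304]), 4393, array([ 0.46834479, -0.29830507])))]
```

View pics/w2.png

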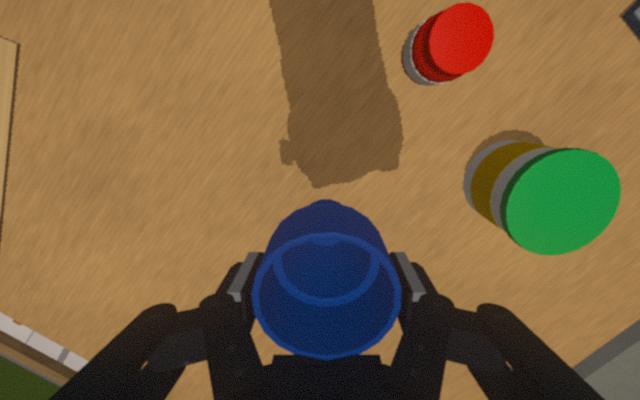

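The pot hangs straight and centred between the pads (image centre about (326,295)).

>>> carry_out --targets "0 0.26 0.3 0 0 0 -1;0.17 1 0 0 0 0 -1;0.17 1 0 0 0 0 -1;0.17 1 0 0 0 0 -1;0.17 1 0 0 0 0 -1;0.17 1 0 0 0 0 -1;0.17 1 0 0 0 0 -1;0.17 1 0 0 0 0 -1;0.17 1 0 0 0 0 -1;0.17 1 0 0 0 0 -1;0.17 1 0 0 0 0 -1;0.17 1 0 0 0 0 -1;0.17 1 0 0 0 0 -1;0.17 1 0 0 0 0 -1;0.17 1 0 0 0 0 -1;0.17 1 0 0 0 0 -1;0.17 1 0 0 0 0 -1;0.15 0.26 0 0 0 0 -1;0 0 -0.3 0 0 0 -1;0 0 0 0 0 0 -1"

```text
time_s: 11.0
tool_pos: [0.558, 0.1955, 0.3889]
eef_rot: [-0.0, 0.423, 0.906, -0.001]
ft_force: [-0.4, 0.0, -0.9]
gripper_width: 0.0631
gripper_force: 33.2
```

```bash
python3 - <<'E'
from h import *
s=env.state(); t=s["tool_pos"]; print(t,s["joint_pos"].round(3))
p=read_camera("scene"); W=cloud(p)
print("blue",[rim(W,t,t[2]-d,.045,.004) for d in (.143,.139)]); print("yel",rim(W,(.558,.197),.102,.045))
p=read_camera("top"); W=cloud(p)
print("blue top",[rim(W,t,t[2]-d,.045,.004) for d in (.143,.139)])
E
```

```text
[0.55804453 0.19550932 0.388942  ] [-0.585  0.494  0.21   1.717 -0.122  0.945  0.37 ]
blue [(array([0.559 , 0.1954, 0.0308]), 169, array([0.56049525, 0.19565307])), (array([0.5587, 0.1958, 0.0307]), 177, array([0.56084453, 0.19598494]))]
yel (array([0.5586, 0.1969, 0.03  ]), 123, array([0.5589323 , 0.19602665]))
blue top [None, None]
```

>>> carry_out --targets "0 0.03 -0.6 0 0 0 -1;0 0 -0.6 0 0 0 -1;0 0 -0.6 0 0 0 -1;0 0 -0.5 0 0 0 -1;0 0 -0.3 0 0 0 -1;0 0 -0.3 0 0 0 -1;0 0 -0.2 0 0 0 -1;0 0 0 0 0 0 -1"

```text
time_s: 12.1
tool_pos: [0.5583, 0.1974, 0.2964]
eef_rot: [-0.0, 0.422, 0.907, -0.0]
ft_force: [0.4, -0.3, -0.4]
gripper_width: 0.0632
gripper_force: 33.3
```

Free so far; 15 mm to go, slowly.

>>> carry_out --targets "0 0 -0.15 0 0 0 -1;0 0 -0.15 0 0 0 -1;0 0 -0.1 0 0 0 -1;0 0 0 0 0 0 -1"

```text
time_s: 12.6
tool_pos: [0.5583, 0.1975, 0.2845]
eef_rot: [-0.0, 0.422, 0.907, -0.0]
ft_force: [0.0, -0.1, -1.0]
gripper_width: 0.0629
gripper_force: 33.3
```

```bash
python3 - <<'E'
from h import *
s=env.state(); t=s["tool_pos"]; print(t,s["ft_force"])
p=read_camera("scene"); W=cloud(p)
print("blue",[rim(W,t,t[2]-d,.045,.004) for d in (.143,.139)])
for r in trace(p,"pot_blue")[:1]: print(np.nanpercentile(W[r["pixels"]],[5,50,95],axis=0).round(3))
cv2.imwrite("pics/s2.png",cv2.resize(p["image"][130:270,300:480,::-1],None,fx=4,fy=4))
E
```

```text
[0.55828229 0.19745234 0.28445361] [ 0.047795   -0.14894438 -0.9846245 ]
blue [(array([0.5591, 0.1973, 0.0307]), 150, array([0.56004322, 0.19718015])), (array([0.559 , 0.1976, 0.0306]), 159, array([0.55990746, 0.19745582]))]
[[0.53  0.167 0.111]
 [0.563 0.193 0.131]
 [0.589 0.227 0.147]]
```

View pics/s2.png

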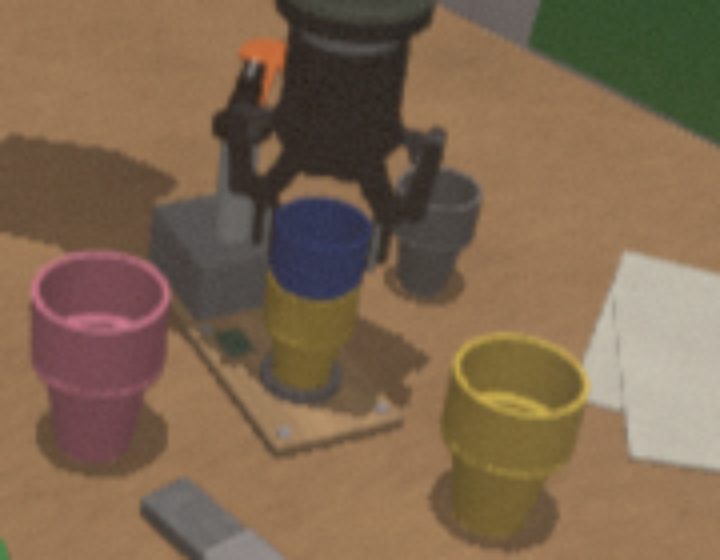

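The blue pot is inside the yellow one, collar nearly on its rim at crop (320,290); about 3 mm left.

>>> carry_out --targets "0 0 -0.05 0 0 0 -1;0 0 -0.05 0 0 0 -1;0 0 0 0 0 0 -1"

```text
time_s: 13.08
tool_pos: [0.5583, 0.1975, 0.2815]
eef_rot: [-0.0, 0.422, 0.907, -0.0]
ft_force: [-0.2, -0.5, -0.5]
gripper_width: 0.0634
gripper_force: 33.3
```

>>> carry_out --targets "0 0 -0.05 0 0 0 -1;0 0 -0.03 0 0 0 -1;0 0 0 0 0 0 -1"

```text
time_s: 13.45
tool_pos: [0.5589, 0.1974, 0.2809]
eef_rot: [0.001, 0.422, 0.906, 0.001]
ft_force: [-4.9, -1.4, 24.2]
gripper_width: 0.0631
gripper_force: 35.4
```

>>> carry_out --targets "0 0 0.04 0 0 0 -1;0 0 0 0 0 0 0.6;0 0 0 0 0 0 0.8;0 0 0 0 0 0 1;0 0 0 0 0 0 1;0 0 0 0 0 0 1;0 0 0 0 0 0 1"

```text
time_s: 14.32
tool_pos: [0.5583, 0.1974, 0.2805]
eef_rot: [-0.0, 0.422, 0.907, -0.0]
ft_force: [-0.1, -0.2, 0.2]
gripper_width: 0.0854
gripper_force: 0.0
```

>>> carry_out --targets "0 0 0.2 0 0 0 1;0 0 0.3 0 0 0 1;0 0 0.8 0 0 0 1;0 0 0.8 0 0 0 1;0 0 0.8 0 0 0 1;0 0 0.8 0 0 0 1;0 0 0 0 0 0 1"

```text
time_s: 15.2
tool_pos: [0.5586, 0.1975, 0.3938]
eef_rot: [0.001, 0.422, 0.907, 0.001]
ft_force: [-0.1, 0.4, -0.0]
gripper_width: 0.0853
gripper_force: 0.0
```

```bash
python3 - <<'E'
from h import *
s=env.state(); t=s["tool_pos"]; print(t,s["gripper_width"])
for c in ("scene","top","wrist"):
    p=read_camera(c); W=cloud(p); print(c,"blue",rim(W,(.558,.197),.142,.045,.004),"bar",slab(W,(.4425,.225),.18,.2,.07))
    if c=="wrist": save(p,"w3.png")
E
```

```text
[0.55861373 0.19746537 0.39376873] 0.08531227096044372
scene blue (array([0.559 , 0.1982, 0.0302]), 129, array([0.55963126, 0.19760603])) bar (((442.6695861816406, 225.9138641357422), (16.257495880126953, 75.33783721923828), 37.99262237548828), 77, array([0.45391952, 0.21189583, 0.18957069]))
top blue None bar None
wrist blue (array([0.5577, 0.1975, 0.0298]), 1166, array([0.55782789, 0.19726715])) bar (((442.4656677246094, 223.73239135742188), (16.439233779907227, 71.7215347290039), 39.00455856323242), 4631, array([0.44156747, 0.22652125, 0.18692581]))
```

View pics/w3.png

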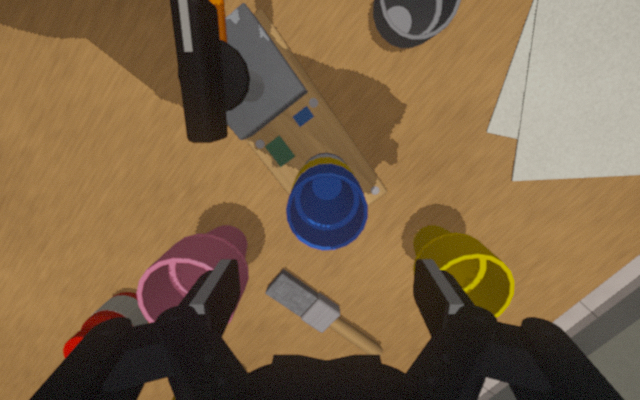

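The blue pot is nested, at (327,205) with its rim at 142 mm. The knob bar is clear at the upper left, around (200,70).

>>> carry_out --targets "-0.77 0.18 0 0 0 0 1;-0.77 0.18 0 0 0 0 1;-0.77 0.18 0 0 0 0 1;-0.77 0.18 0 0 0 0 1;-0.77 0.18 0 0 0 0 1;0 0 0 0 0 0 1;0 0 -0.8 0 0 0 1;0 0 -0.8 0 0 0 1;0 0 -0.3 0 0 0 1;0 0 0 0 0 0 1"

```text
time_s: 16.6
tool_pos: [0.4431, 0.2243, 0.3342]
eef_rot: [-0.0, 0.422, 0.906, -0.0]
ft_force: [0.1, -0.0, 0.4]
gripper_width: 0.0855
gripper_force: 0.0
```

```bash
python3 - <<'E'
from h import *
s=env.state(); print(s["tool_pos"],s["joint_pos"].round(3),s["ft_force"].round(1))
E
```

```text
[0.44310106 0.22432011 0.33420904] [-0.728  0.425  0.182  2.008 -0.113  0.718  0.222] [ 0.1 -0.   0.4]
```

>>> carry_out --targets "-0.02 0.02 0.07 0 0 0 -1;0 0 0 0 0 0 -1;0 0 0 0 0 0 -1;0 0 0 0 0 0 -1;0 0 0 0 0 0 -1;0 0 0 0 0 0 -1;0 0 0 0 0 0 -1;0 0 0 0 0 0 -1" --squeeze 60

```text
time_s: 17.6
tool_pos: [0.4421, 0.2248, 0.337]
eef_rot: [-0.0, 0.422, 0.906, -0.0]
ft_force: [-4.2, -2.5, 10.6]
gripper_width: 0.0153
gripper_force: 58.4
```

>>> carry_out --targets "0 0 0 0 0 -0.5 -1;0 0 0 0 0 -0.7 -1;0 0 0 0 0 -0.7 -1;0 0 0 0 0 -0.7 -1;0 0 0 0 0 -0.7 -1;0 0 0 0 0 -0.7 -1;0 0 0 0 0 -0.7 -1;0 0 0 0 0 0 -1"

```text
time_s: 18.6
tool_pos: [0.4417, 0.2248, 0.3369]
eef_rot: [-0.0, 0.692, 0.722, -0.001]
ft_force: [-8.4, -5.0, 15.6]
gripper_width: 0.0149
gripper_force: 59.2
```

```bash
python3 - <<'E'
from h import *
s=env.state(); print(s["tool_pos"],s["joint_pos"].round(3),s["ft_force"].round(1),s["moment"].round(2))
p=read_camera("top"); W=cloud(p); print(slab(W,(.4425,.225),.146,.158,.16))
cv2.imwrite("pics/t3.png",cv2.resize(p["image"][150:300,150:320,::-1],None,fx=4,fy=4))
E
```

```text
[0.44174156 0.22475335 0.33690965] [-0.863  0.437  0.358  2.015 -0.225  0.728 -0.326] [-8.4 -5.  15.6] [-1.    1.69 -0.06]
(((577.2905883789062, 198.84873962402344), (20.413402557373047, 54.947784423828125), 4.929908275604248), 7, array([0.57466336, 0.17831788, 0.14649114]))
```

View pics/t3.png

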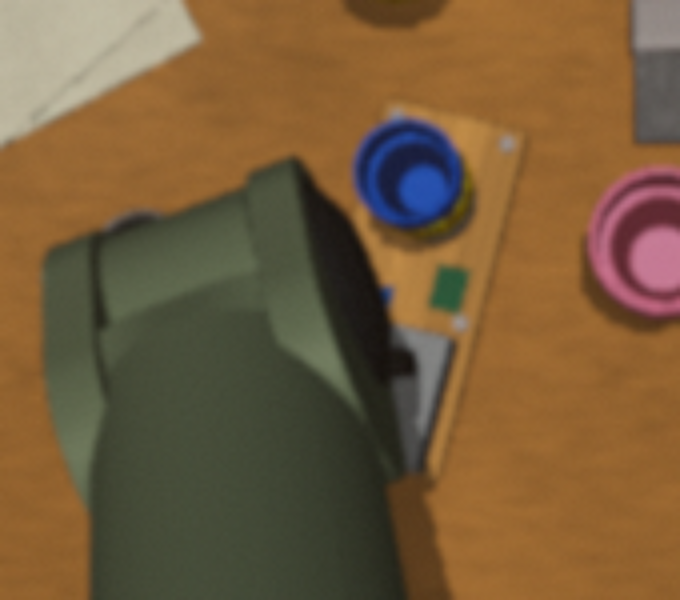

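The arm hides the knob here, but the stack stands undisturbed at crop (410,175). Continuing with a small easing of the side force.

>>> carry_out --targets "-0.03 -0.02 0.03 0 0 -0.8 -1;0 0 0 0 0 -0.8 -1;0 0 0 0 0 -0.8 -1;0 0 0 0 0 -0.8 -1;0 0 0 0 0 -0.8 -1;0 0 0 0 0 -0.8 -1;0 0 0 0 0 0 -1"

```text
time_s: 19.52
tool_pos: [0.441, 0.2248, 0.3371]
eef_rot: [0.0, 0.89, 0.455, -0.0]
ft_force: [-0.8, 3.8, -12.0]
gripper_width: 0.0149
gripper_force: 61.4
```

```bash
python3 - <<'E'
from h import *
s=env.state(); print(s["tool_pos"],s["joint_pos"].round(3),s["ft_force"].round(1),s["moment"].round(2))
p=read_camera("scene"); W=cloud(p); print(slab(W,(.4425,.225),.146,.158,.16)); print("blue",rim(W,(.558,.197),.142,.045,.004))
E
```

```text
[0.44098003 0.22482167 0.33711994] [-0.997  0.468  0.541  2.023 -0.35   0.742 -0.868] [ -0.8   3.8 -12. ] [ 0.71 -0.07 -0.11]
(((520.546630859375, 270.17242431640625), (152.90293884277344, 161.04739379882812), 81.47759246826172), 261, array([0.49610676, 0.2978867 , 0.15475363]))
blue (array([0.5592, 0.1979, 0.0299]), 127, array([0.5588226 , 0.19835981]))
```

>>> carry_out --targets "0.02 0 -0.02 0 0 -0.8 -1;0 0 0 0 0 -0.8 -1;0 0 0 0 0 -0.8 -1;0 0 0 0 0 -0.8 -1;0 0 0 0 0 -0.8 -1;0 0 0 0 0 -0.8 -1;0 0 0 0 0 -0.8 -1;0 0 0 0 0 0 -1;0 0 0 0 0 0 -1"

```text
time_s: 20.7
tool_pos: [0.4411, 0.2251, 0.337]
eef_rot: [-0.001, 0.997, 0.083, -0.001]
ft_force: [-13.0, 6.3, 8.4]
gripper_width: 0.0148
gripper_force: 64.4
```

```bash
python3 - <<'E'
from h import *
s=env.state(); print(s["tool_pos"],s["joint_pos"].round(3),s["ft_force"].round(1),s["moment"].round(2))
E
```

```text
[0.44108561 0.22506159 0.33699911] [-1.142  0.53   0.757  2.028 -0.518  0.783 -1.479] [-13.    6.3   8.4] [ 1.09  2.23 -0.19]
```

>>> carry_out --targets "-0.02 0 0 0 0 -0.7 -1;0 0 0 0 0 -0.7 -1;0 0 0 0 0 -0.7 -1;0 0 0 0 0 -0.4 -1;0 0 0 0 0 0 -1;0 0 0 0 0 0 -1"

```text
time_s: 21.45
tool_pos: [0.4409, 0.2253, 0.337]
eef_rot: [-0.001, 0.996, -0.092, -0.001]
ft_force: [-7.3, 8.4, 4.0]
gripper_width: 0.0151
gripper_force: 63.8
```

>>> carry_out --targets "0 0 0 0 0 0 0;0 0 0 0 0 0 1;0 0 0 0 0 0 1;0 0 0 0 0 0 1;0 0 0 0 0 0 1;0 0 0 0 0 0 1;0 0 0 0 0 0 1;0 0 0 0 0 0 1"

```text
time_s: 22.45
tool_pos: [0.4413, 0.2245, 0.3369]
eef_rot: [-0.0, 0.996, -0.094, -0.0]
ft_force: [-0.1, -0.0, 0.4]
gripper_width: 0.0854
gripper_force: 0.0
```

>>> carry_out --targets "0 0 0.3 0 0 0 1;0 0 0.8 0 0 0 1;0 0 0.8 0 0 0 1;0 0 0.8 0 0 0 1;0 0 0.8 0 0 0 1;0 0.8 0.5 0 0 0 1;0 0.8 0 0 0 0 1;0 0.8 0 0 0 0 1;0 0.8 0 0 0 0 1;0 0.8 0 0 0 0 1;0 0.8 0 0 0 0 1;0 0.8 0 0 0 0 1;0 0 0 0 0 0 1"

```text
time_s: 24.08
tool_pos: [0.4409, 0.3947, 0.4561]
eef_rot: [0.001, 0.996, -0.092, -0.0]
ft_force: [-0.6, -0.2, 0.5]
gripper_width: 0.0854
gripper_force: 0.0
```

```bash
python3 - <<'E'
from h import *
s=env.state(); print(s["time_s"],s["tool_pos"],s["ft_force"].round(1))
for c in ("scene","top"):
    p=read_camera(c); W=cloud(p); print(c,"blue",rim(W,(.558,.197),.142,.045,.003),"bar",slab(W,(.4425,.225),.18,.2,.07),"arm",slab(W,(.5,.21),.146,.158,.16))
    r=trace(p,"pot_yellow"); print([(round(x["conf"],2),np.round(x["extent"]).tolist()) for x in r])
    if c=="scene": cv2.imwrite("pics/s4.png",cv2.resize(p["image"][130:270,300:480,::-1],None,fx=4,fy=4))
E
```

```text
24.075 [0.44092938 0.39468727 0.45607928] [-0.6 -0.2  0.5]
scene blue (array([0.5592, 0.1982, 0.0302]), 75, array([0.56061498, 0.19995774])) bar (((441.9198303222656, 224.4228057861328), (15.078643798828125, 77.11361694335938), 76.71233367919922), 117, array([0.44993625, 0.22119295, 0.18863346])) arm (((504.7347412109375, 211.08804321289062), (51.97438049316406, 158.936767578125), 72.39881134033203), 284, array([0.54375409, 0.20471399, 0.15478526]))
[(0.97, [324.0, 219.0, 32.0, 50.0]), (0.82, [408.0, 187.0, 25.0, 38.0]), (0.69, [377.0, 215.0, 26.0, 30.0]), (0.58, [428.0, 238.0, 38.0, 53.0]), (0.43, [256.0, 239.0, 28.0, 38.0])]
top blue (array([0.5588, 0.1976, 0.03  ]), 94, array([0.55982076, 0.19751932])) bar (((442.1014404296875, 225.31036376953125), (16.430997848510742, 75.37583923339844), 76.21939849853516), 240, array([0.44200332, 0.22525673, 0.18814891])) arm (((502.72088623046875, 209.9421844482422), (52.65776443481445, 166.26708984375), 80.03575897216797), 583, array([0.53996446, 0.20536528, 0.15338741]))
[(0.93, [188.0, 215.0, 31.0, 29.0]), (0.89, [316.0, 208.0, 35.0, 37.0]), (0.43, [247.0, 218.0, 33.0, 79.0])]
```

View pics/s4.png

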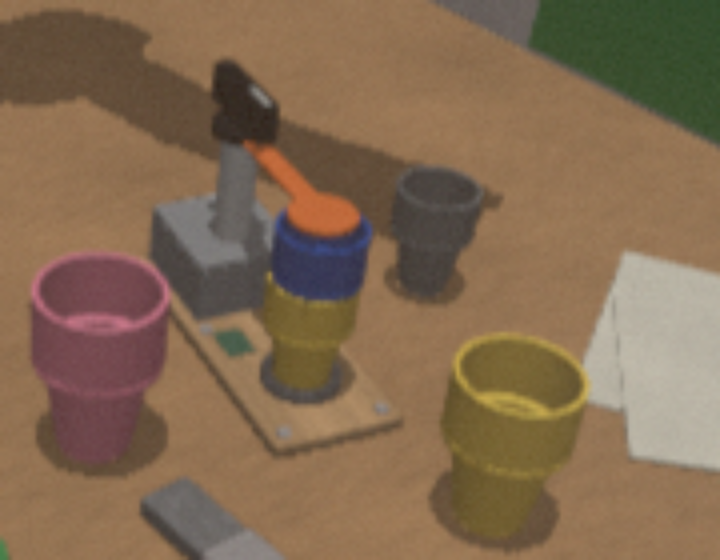

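The orange disc lies over the nested stack at crop (325,215). The bar is at -13.8°, which is the home stop, and the robot is clear of everything.

```bash
python3 -c "
from plant import close_job
print(close_job())"
```

```text
the job is handed in; nothing more can be done
None
```

The blue pot is nested fully down in the yellow pot, the keeper knob has clicked over to its home stop with the arm over the stack, and the job is handed in; no verdict was returned.

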